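# Scoop polishing chips into the bowl

### The job

Pick up the red-handled scoop, use it to scoop orange polishing chips out of the blue hooded tray, and tip at least three of the five gently from low over the steel bowl so that they stay in it. Do not touch the chips with the gripper or arm, leave no chip outside the tray and the bowl, and do not shift the bowl or the things lying around. Finally put the scoop back on the cork mat, standing level on its pan, and let go.

Things in the scene. Friction and masses are not known exactly. Their poses are not given: they have to be found in the camera images.
- scoop: scoop: steel pan, red flat-sided handle, 190 mm long, 0.16 kg. Origin: underside of the pan's middle; x out of the open mouth, z up. Pan: x -38 to 38, 82 wide, floor 2 thick (lip 1.5), side walls 28 high from x -38 to -4, 18 high to x 8, none beyond, back wall 34 high. Handle: level bar 18 wide, 18 high, x -36 to -150, centre line 80 above the underside
- scoop_grip (a point): grip point on the centre line of the scoop's handle, at x -90, z 80 mm of the scoop's frame; axes as the scoop's. Pinch across y (18 mm)
- scoop_lip (a point): middle of the scoop's front edge, at its underside, x +38 mm of the scoop's frame; axes as the scoop's
- tray: fixed blue trough; origin under the trough's middle. Inside x -110 to 110, y -47 to 47, floor 4 above the bench; walls 5 thick, near end (-x) and sides 34 high. At the far end (+x) a hood overhangs from x 76 on, underside 76 above the bench, top 80, sides closed. Its end wall (x 110) stops the chips but stands 8 clear of the floor; the gap under it is 15 deep, so the scoop's lip can run in
- tray_end (a point): point on the tray floor straight below the inside face of the hooded end wall (x +110, z 4 mm of the tray's frame); axes as the tray's
- bowl: loose round steel bowl, 0.6 kg, rim 140 mm across outside, 50 high, wall 4, inner floor 5 above the bench and about 55 across; origin at the centre of its underside, z up
- mat: cork mat fixed on the bench, 200 (x) by 100 (y) by 3 mm; origin at the centre of its underside; the scoop stands on it at the start
- chip1: orange faceted ceramic polishing chip, an eight-sided block 23 mm across and 20 mm high with bevelled top and bottom edges, about 14 g; origin at its centre; lies on the tray floor at the start (centre 14 mm above the bench)
- chip2: orange faceted ceramic polishing chip, an eight-sided block 23 mm across and 20 mm high with bevelled top and bottom edges, about 14 g; origin at its centre; lies on the tray floor at the start (centre 14 mm above the bench)
- chip3: orange faceted ceramic polishing chip, an eight-sided block 23 mm across and 20 mm high with bevelled top and bottom edges, about 14 g; origin at its centre; lies on the tray floor at the start (centre 14 mm above the bench)
- chip4: orange faceted ceramic polishing chip, an eight-sided block 23 mm across and 20 mm high with bevelled top and bottom edges, about 14 g; origin at its centre; lies on the tray floor at the start (centre 14 mm above the bench)
- chip5: orange faceted ceramic polishing chip, an eight-sided block 23 mm across and 20 mm high with bevelled top and bottom edges, about 14 g; origin at its centre; lies on the tray floor at the start (centre 14 mm above the bench)
- felt_block: bystander: dark brown felt-wrapped round block, 74 across, 44 high, origin under its middle; leave alone
- lighter: bystander: flat black gas lighter with a blue end, 88x25x12 mm, origin under its middle; leave alone
- jar_lid: bystander: light blue round jar lid, 49 across, 9 high, origin under its middle; leave alone

How it is judged:
On the way:
1. at least one chip lies in the scoop's pan, lifted clear above the tray (chip centre more than 90 mm above the bench) (((x of chip1 in the frame of scoop between -0.038 and 0.042 m and y of chip1 in the frame of scoop between -0.041 and 0.041 m and z of chip1 in the frame of scoop between 0 and 0.05 m and height (world z) of chip1 above 0.09 m) or (x of chip2 in the frame of scoop between -0.038 and 0.042 m and y of chip2 in the frame of scoop between -0.041 and 0.041 m and z of chip2 in the frame of scoop between 0 and 0.05 m and height (world z) of chip2 above 0.09 m) or (x of chip3 in the frame of scoop between -0.038 and 0.042 m and y of chip3 in the frame of scoop between -0.041 and 0.041 m and z of chip3 in the frame of scoop between 0 and 0.05 m and height (world z) of chip3 above 0.09 m) or (x of chip4 in the frame of scoop between -0.038 and 0.042 m and y of chip4 in the frame of scoop between -0.041 and 0.041 m and z of chip4 in the frame of scoop between 0 and 0.05 m and height (world z) of chip4 above 0.09 m) or (x of chip5 in the frame of scoop between -0.038 and 0.042 m and y of chip5 in the frame of scoop between -0.041 and 0.041 m and z of chip5 in the frame of scoop between 0 and 0.05 m and height (world z) of chip5 above 0.09 m))), for 0.3 s.
At the end, for the whole second after the job is handed in: At least three chips in the bowl (within 66 mm of its axis, at most 52 mm above its underside), the rest in bowl or tray, all at rest; bowl upright (0.1 rad); scoop at rest on its pan on the mat, level (0.15 rad), pan's middle within 90 mm along and 45 mm across of the mat's centre ((((horizontal distance between chip1 and bowl below 0.066 m and z of chip1 in the frame of bowl below 0.052 m) and (horizontal distance between chip2 and bowl below 0.066 m and z of chip2 in the frame of bowl below 0.052 m) and (horizontal distance between chip3 and bowl below 0.066 m and z of chip3 in the frame of bowl below 0.052 m)) or ((horizontal distance between chip1 and bowl below 0.066 m and z of chip1 in the frame of bowl below 0.052 m) and (horizontal distance between chip2 and bowl below 0.066 m and z of chip2 in the frame of bowl below 0.052 m) and (horizontal distance between chip4 and bowl below 0.066 m and z of chip4 in the frame of bowl below 0.052 m)) or ((horizontal distance between chip1 and bowl below 0.066 m and z of chip1 in the frame of bowl below 0.052 m) and (horizontal distance between chip2 and bowl below 0.066 m and z of chip2 in the frame of bowl below 0.052 m) and (horizontal distance between chip5 and bowl below 0.066 m and z of chip5 in the frame of bowl below 0.052 m)) or ((horizontal distance between chip1 and bowl below 0.066 m and z of chip1 in the frame of bowl below 0.052 m) and (horizontal distance between chip3 and bowl below 0.066 m and z of chip3 in the frame of bowl below 0.052 m) and (horizontal distance between chip4 and bowl below 0.066 m and z of chip4 in the frame of bowl below 0.052 m)) or ((horizontal distance between chip1 and bowl below 0.066 m and z of chip1 in the frame of bowl below 0.052 m) and (horizontal distance between chip3 and bowl below 0.066 m and z of chip3 in the frame of bowl below 0.052 m) and (horizontal distance between chip5 and bowl below 0.066 m and z of chip5 in the frame of bowl below 0.052 m)) or ((horizontal distance between chip1 and bowl below 0.066 m and z of chip1 in the frame of bowl below 0.052 m) and (horizontal distance between chip4 and bowl below 0.066 m and z of chip4 in the frame of bowl below 0.052 m) and (horizontal distance between chip5 and bowl below 0.066 m and z of chip5 in the frame of bowl below 0.052 m)) or ((horizontal distance between chip2 and bowl below 0.066 m and z of chip2 in the frame of bowl below 0.052 m) and (horizontal distance between chip3 and bowl below 0.066 m and z of chip3 in the frame of bowl below 0.052 m) and (horizontal distance between chip4 and bowl below 0.066 m and z of chip4 in the frame of bowl below 0.052 m)) or ((horizontal distance between chip2 and bowl below 0.066 m and z of chip2 in the frame of bowl below 0.052 m) and (horizontal distance between chip3 and bowl below 0.066 m and z of chip3 in the frame of bowl below 0.052 m) and (horizontal distance between chip5 and bowl below 0.066 m and z of chip5 in the frame of bowl below 0.052 m)) or ((horizontal distance between chip2 and bowl below 0.066 m and z of chip2 in the frame of bowl below 0.052 m) and (horizontal distance between chip4 and bowl below 0.066 m and z of chip4 in the frame of bowl below 0.052 m) and (horizontal distance between chip5 and bowl below 0.066 m and z of chip5 in the frame of bowl below 0.052 m)) or ((horizontal distance between chip3 and bowl below 0.066 m and z of chip3 in the frame of bowl below 0.052 m) and (horizontal distance between chip4 and bowl below 0.066 m and z of chip4 in the frame of bowl below 0.052 m) and (horizontal distance between chip5 and bowl below 0.066 m and z of chip5 in the frame of bowl below 0.052 m))) and ((horizontal distance between chip1 and bowl below 0.066 m and z of chip1 in the frame of bowl below 0.052 m) or (x of chip1 in the frame of tray between -0.113 and 0.116 m and y of chip1 in the frame of tray between -0.05 and 0.05 m and z of chip1 in the frame of tray below 0.058 m)) and ((horizontal distance between chip2 and bowl below 0.066 m and z of chip2 in the frame of bowl below 0.052 m) or (x of chip2 in the frame of tray between -0.113 and 0.116 m and y of chip2 in the frame of tray between -0.05 and 0.05 m and z of chip2 in the frame of tray below 0.058 m)) and ((horizontal distance between chip3 and bowl below 0.066 m and z of chip3 in the frame of bowl below 0.052 m) or (x of chip3 in the frame of tray between -0.113 and 0.116 m and y of chip3 in the frame of tray between -0.05 and 0.05 m and z of chip3 in the frame of tray below 0.058 m)) and ((horizontal distance between chip4 and bowl below 0.066 m and z of chip4 in the frame of bowl below 0.052 m) or (x of chip4 in the frame of tray between -0.113 and 0.116 m and y of chip4 in the frame of tray between -0.05 and 0.05 m and z of chip4 in the frame of tray below 0.058 m)) and ((horizontal distance between chip5 and bowl below 0.066 m and z of chip5 in the frame of bowl below 0.052 m) or (x of chip5 in the frame of tray between -0.113 and 0.116 m and y of chip5 in the frame of tray between -0.05 and 0.05 m and z of chip5 in the frame of tray below 0.058 m)) and linear speed of each of chip1, chip2, chip3, chip4, chip5 below 0.03 m/s and angle between bowl's own z axis and vertical below 0.1 rad and x of scoop in the frame of mat between -0.09 and 0.09 m and y of scoop in the frame of mat between -0.045 and 0.045 m and z of scoop in the frame of mat below 0.012 m and angle between scoop's own z axis and vertical below 0.15 rad and linear speed of scoop below 0.02 m/s); the robot touches nothing.
It fails at once if the gripper or the arm touches a chip (contact force between any of the fingers, the arm and chip1 above 0.3 N or contact force between any of the fingers, the arm and chip2 above 0.3 N or contact force between any of the fingers, the arm and chip3 above 0.3 N or contact force between any of the fingers, the arm and chip4 above 0.3 N or contact force between any of the fingers, the arm and chip5 above 0.3 N).
It fails at once if a chip is thrown or dropped from high up (faster than 1.7 m/s, a fall of about 150 mm) (linear speed of any of chip1, chip2, chip3, chip4, chip5 above 1.7 m/s).
It fails at once if the bowl is shifted by more than 30 mm (distance of bowl from where it was at the start of the episode above 0.03 m).
It fails at once if one of the bystanders (felt block, lighter, jar lid) is shifted by more than 20 mm (distance of any of felt_block, lighter, jar_lid from where it was at the start of the episode above 0.02 m).
It also fails if it takes over 64 s, if anything falls off the work surface, if the arm or the gripper's body presses on something with over 40 N, if the wrist force passes 120 N, or if a joint passes its speed limit or range.

### The arm

A 6-joint arm with a two-finger parallel gripper is mounted at the origin on a cart in front of the work surface, level with it; the furniture and walls round the work are solid. World frame = base frame: x ahead of the robot, y to its left, z up, the work surface at z = 0. Lengths are in m, angles in rad, forces in N, time in s.
With the tool pointing down it reaches from about 0.25 to 0.725 m from the base axis. Payload 4 kg.
Tool frame: the origin (TCP) lies on the centre line of the jaws, within the pads' length; the fingertips stand ahead of it and the grasp point (between the pads) lies 11 mm behind it (bot.tip_extent is the z of the fingertips in the tool frame, in m); z points along the fingers, y is the direction in which the jaws open and shut (so a half turn about z gives the same grasp; the last joint's range is limited). The gripper opens to 85 mm and grips with 20 to 120 N. Pads are 22 mm wide; open, the fingers measure 114 mm over their backs; the gripper's body (76 mm by 85 mm) begins 54 mm behind the grasp point. The pads swing forward as they close: fully open they stand 13 mm farther back than shut.
Start: joints at [-1.303, 0.241, 0.005, 1.335, 0, 1.571], TCP at [0.132, -0.482, 0.239] pointing down, gripper open.
Joint ranges: [-2.72, 2.72], [-1.05, 1.87], [-1.09, 1.28], [-1.99, 2.15], [-1.42, 1.44], [-3.14, 3.14]. Speed limits (rad/s): [2.79, 2.79, 3.14, 3.14, 3.14, 3.14].

### API

Orientations are given as a unit quaternion [x, y, z, w].
In Python, from workcell import bot gives the robot as it stands.
- The arm moves only by the shell command python3 -m jog 'ROWS'. ROWS is JSON, a list that holds one entry, the list of rows, each a list of 7 numbers: the shift along the world's x, y, z in m, then the turn, a rotation vector about the world's x, y, z in degrees, then the closure in counts, from 0 (fully open) to 255 (shut). In form: [[[tx, ty, tz, ax, ay, az, fingers], ...]]. A call has 1 to 10 rows; each row is the pose to reach, as a shift and turn from the pose commanded when the call began; what a row does not reach only later rows make up. A row lasts 1/12 s, in which the tool goes at most 41.7 mm and 7.16 degrees, less where a joint would pass 70% of its speed; a pose out of reach is approached as far as the arm can. A call with a gripper value outside its range is refused whole. The fingers move at their own pace and stop on an object; the grip force is fixed at half the most. Time passes only in rows, so rows that repeat a pose let the fingers close. It gives the time, the measured TCP pose, the force and the opening at its end, in the units of the state.
- bot.get_obs(): the state, without advancing time (a new reading comes with each control period).
- bot.camera(name): name is "scene" or "top" or "wrist"; returns the picture (420x560x3 uint8, blue, green, red); there is no depth.
- bot.camera_model(name): a dict with "K" (3x3 intrinsics, pixels), "k1" (the pictures are not rectified: a ray, as slopes to the right and down, at radius r is drawn at 1 + k1 r^2 times it, then the intrinsics apply), "T" (4x4, takes a point from camera to world coordinates). Camera axes: x right, y down, z forward; pixel columns grow to the right and rows downward; lengths in m; the calibration is good to about 2 mm. A picture is of the moment at which its call begins: read the wrist's pose just before it. camera_model takes no time and is no camera call; for the wrist camera it gives the pose at the moment of the call.
- bot.job_done(): hands the job in, once; it reports no verdict.
The state is a dict: "clock": time; "joint_pos": joint angles; "joint_vel": joint speeds; "tau": joint torques, N m; "eef_pos": TCP position; "tool_rot": TCP orientation; "ft_force": force on the tool from outside, world axes, zero at the start; "ft_torque": the same for the moment, N m; "grip_width": finger opening in m.
Only numpy, scipy, OpenCV 4.12 (cv2) and the standard library are available. Lean on these libraries where they do the work, as an engineer would, in place of code of your own. Each camera call takes 0.05 s, during which the arm holds its last target. There are 200 camera calls.

## Working session

There is one attempt and no reset: what is moved stays moved. The work goes in short steps, Python scripts to look and compute and a shell command to move; the robot and the scene stay as the last step left them, time stands still between calls to the robot, and variables do not carry over. Pictures are saved under pics/ and viewed, about 8 in all and at most 12, crops included, and the job is handed in when it is done.

```bash
mkdir -p pics; ls
python3 - <<'E'
from workcell import bot
import cv2
for n in("top","scene"):
    im=bot.camera(n); cv2.imwrite(f"pics/{n}0.png",im)
    print(n,bot.camera_model(n))
print(bot.get_obs(), bot.tip_extent)
E
```

```text
pics
top {'K': array([[389.84307516,   0.        , 276.60920494],
       [  0.        , 389.84307516, 204.29303089],
       [  0.        ,   0.        ,   1.        ]]), 'k1': 0.007831536454812911, 'T': array([[ 0.01519845, -0.99348649,  0.11293185,  0.44380836],
       [-0.99975958, -0.0168846 , -0.01398917,  0.06119322],
       [ 0.01580486, -0.11269209, -0.99350425,  1.10735555],
       [ 0.        ,  0.        ,  0.        ,  1.        ]])}
scene {'K': array([[438.17651525,   0.        , 282.08248125],
       [  0.        , 438.17651525, 212.15734492],
       [  0.        ,   0.        ,   1.        ]]), 'k1': 0.04233163646247161, 'T': array([[-0.84475402, -0.31498731,  0.43263569,  0.00497077],
       [-0.53512733,  0.50537724, -0.67692879,  0.89246254],
       [-0.00542025, -0.8033535 , -0.59547777,  0.84379097],
       [ 0.        ,  0.        ,  0.        ,  1.        ]])}
{'clock': 0.1, 'joint_pos': array([-1.30296238e+00,  2.41366322e-01,  3.86451701e-03,  1.33519845e+00,
       -1.06368106e-05,  1.57082909e+00]), 'joint_vel': array([-0.00060207, -0.00125931,  0.00270109, -0.00026269, -0.00231753,
       -0.00107798]), 'tau': array([-1.22344212e-03, -3.73137474e+01,  2.53009665e+01,  1.08679783e-02,
       -7.61739557e-05, -6.32709927e-06]), 'eef_pos': array([ 0.13217371, -0.48164609,  0.23848976]), 'tool_rot': array([ 9.91048252e-01,  1.33500771e-01, -1.32389901e-04, -9.42730107e-04]), 'ft_force': array([-0.95918699,  0.28539249, -0.45003936]), 'ft_torque': array([-0.01198172,  0.03354614, -0.02929436]), 'grip_width': 0.08536829295169586} 0.008
```

Run:
```python
import cv2
im=cv2.imread("pics/top0.png"); cv2.imwrite("pics/top0b.png",cv2.resize(im,(800,600),interpolation=cv2.INTER_CUBIC))
```

```text
(no output)
```

View pics/top0b.png

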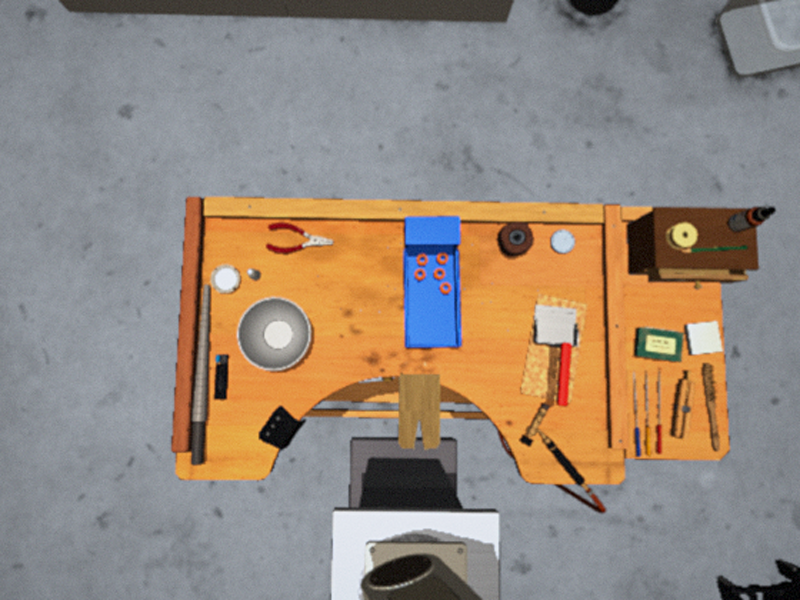

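View pics/scene0.png

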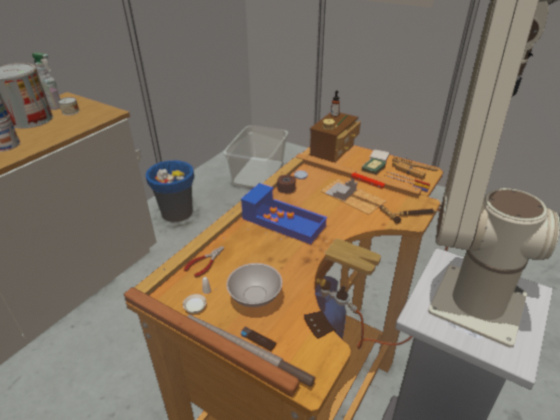

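```bash
cat > h.py <<'E'
import numpy as np, cv2
def p2w(m,uv,z):
    """pixels (560x420) to world at height z"""
    uv=np.atleast_2d(uv).astype(float); K=m["K"]; T=m["T"]
    d=(uv-[K[0,2],K[1,2]])/K[0,0]; s=d.copy()
    for _ in range(20): s=d/(1+m["k1"]*(s**2).sum(1,keepdims=True))
    r=np.c_[s,np.ones(len(s))]@T[:3,:3].T; o=T[:3,3]
    return o+r*((z-o[2])/r[:,2])[:,None]
def w2p(m,P):
    P=np.atleast_2d(P).astype(float); T=m["T"]; K=m["K"]
    c=(P-T[:3,3])@T[:3,:3]; s=c[:,:2]/c[:,2:]
    s=s*(1+m["k1"]*(s**2).sum(1,keepdims=True))
    return s*K[0,0]+[K[0,2],K[1,2]]
def crop(im,u0,v0,u1,v1,k,fn):
    cv2.imwrite(fn,cv2.resize(im[v0:v1,u0:u1],None,fx=k,fy=k,interpolation=cv2.INTER_CUBIC))
E
python3 - <<'E'
from h import *
from workcell import bot
im=cv2.imread("pics/top0.png")
crop(im,275,145,435,290,4,"pics/c1.png")
for n in("top","scene"): print(w2p(bot.camera_model(n),[.132,-.482,.239]))
# bowl by white rim: segment non-orange
b=im[190:275,150:235]; hsv=cv2.cvtColor(b,cv2.COLOR_BGR2HSV); m=(hsv[...,1]<70).astype('uint8')
n,l,s,c=cv2.connectedComponentsWithStats(m); i=1+s[1:,4].argmax(); print(s[i],c[i])
cnt=max(cv2.findContours((l==i).astype('uint8'),0,2)[0],key=len); print(cv2.minEnclosingCircle(cnt),cv2.fitEllipse(cnt))
E
```

```text
[[522.73816514 399.84792351]]
[[489.94495122 130.26947922]]
[  16   18   52   51 2079] [41.49446849 43.27705628]
((41.57917022705078, 43.4390983581543), 25.83796501159668) ((41.50598907470703, 43.31768798828125), (50.105960845947266, 51.0617790222168), 61.68798828125)
```

View pics/c1.png

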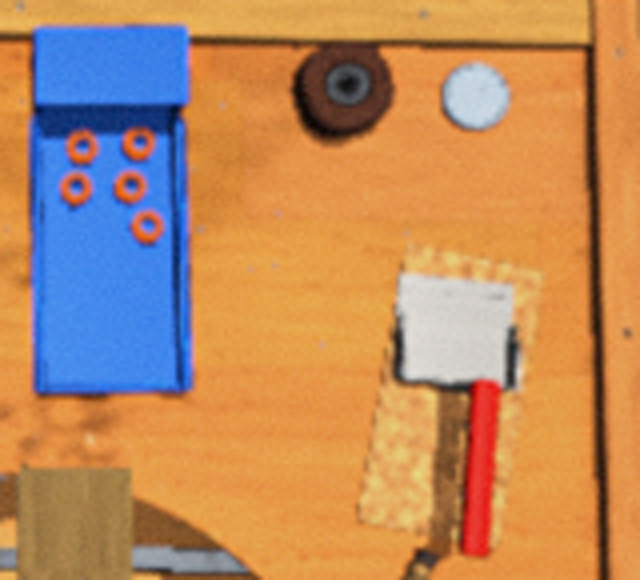

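Run:
```python
from h import *
from workcell import bot
np.set_printoptions(precision=4,suppress=True)
m=bot.camera_model("top")
def q(n,pts,z):
    c=np.array(pts,float); print(n,p2w(m,np.c_[275+(c[:,0]+.5)/4-.5,145+(c[:,1]+.5)/4-.5],z)[:,:2].tolist())
q("tray near rim",[(36,392),(191,390)],.034)
q("hood top far/near",[(33,27),(188,26),(34,104),(188,104)],.08)
q("chips",[(82,147),(139,144),(76,187),(130,186),(147,227)],.024)
q("handle",[(487,381),(475,555)],.092)
q("lip",[(402,274),(513,290)],.004)
q("mat",[(410,248),(542,272),(358,520),(495,545)],.003)
q("felt,lid",[(344,85)],.044); q("lid",[(475,96)],.009)
print("bowl",p2w(m,[[191.5,233.3]],.05))
```

```text
tray near rim [[0.46040276471336467, 0.025240156719420676], [0.463422921190004, -0.0811666672058699]]
hood top far/near [[0.7043505445507579, 0.03202681237270115], [0.7070333335324704, -0.07255355235795341], [0.6516606144137698, 0.03064971881338908], [0.653551651727476, -0.0726799049417293]]
chips [[0.6328280606192518, -0.005248181916651926], [0.6356898898327233, -0.04544042434815543], [0.6042887009124898, -0.0013120557338381494], [0.6056630701885923, -0.039280313032397665], [0.5768415758692054, -0.051393307944072514]]
handle [[0.47124422116866904, -0.2665325146584334], [0.35964883237498585, -0.25653101136592715]]
lip [[0.5486585923267749, -0.23563680478189034], [0.5385366700839928, -0.3148092638511859]]
mat [[0.5675151463721657, -0.24189300924694726], [0.5518670504723296, -0.3362159383227118], [0.3751841846832039, -0.20260309931100032], [0.3593638740513588, -0.2985614120002953]]
felt,lid [[0.6763222015681044, -0.1861174159564021]]
lid [[0.6776390009616106, -0.2886564763255467]]
bowl [[0.4814 0.2746 0.05  ]]
```

```bash
python3 -m jog '[[[0.03,0.02,0,0,0,7,0],[0.06,0.05,0,0,0,14,0],[0.09,0.07,0,0,0,21,0],[0.12,0.095,0,0,0,28,0],[0.15,0.12,0,0,0,35,0],[0.18,0.14,0,0,0,42,0],[0.21,0.165,0,0,0,49,0],[0.24,0.19,0,0,0,56,0],[0.27,0.21,-0.02,0,0,63,0],[0.284,0.222,-0.03,0,0,70,0]]]'; python3 -c "
from workcell import bot;print(bot.get_obs()['joint_pos'])"
```

```text
clock: 0.93
eef_pos: [0.4189, -0.2577, 0.208]
tool_rot: [0.732, 0.681, 0.001, -0.0]
ft_force: [0.2, -0.3, -0.0]
grip_width: 0.0854
[-5.52107912e-01  2.40525603e-01 -7.77177090e-02  1.25235407e+00
  1.15436444e-03  1.09039461e+00]
```

```bash
python3 -m jog '[[[0,0,0,0,0,7,0],[0,0,0,0,0,14,0],[0,0,0,0,0,21,0],[0,0,0,0,0,28,0],[0,0,0,0,0,35,0],[0,0,0,0,0,42,0],[0,0,0,0,0,49,0],[0,0,0,0,0,56,0],[0,0,0,0,0,63,0],[0,0,0,0,0,70,0]]]'; python3 -m jog '[[[0,0,0,0,0,7,0],[0,0,0,0,0,14,0],[0,0,0,0,0,18.2,0],[0,0,0,0,0,18.2,0]]]';  python3 - <<'E'
from h import *
from workcell import bot
o=bot.get_obs();print(o['joint_pos'],o['eef_pos'],o['tool_rot'])
m=bot.camera_model("wrist");im=bot.camera("wrist");cv2.imwrite("pics/w1.png",im)
import pickle;pickle.dump(m,open("w1.pkl","wb"))
print(m)
E
```

```text
clock: 1.77
eef_pos: [0.416, -0.26, 0.2088]
tool_rot: [0.211, 0.978, 0.0, -0.001]
ft_force: [1.0, 0.0, 0.6]
grip_width: 0.0852
clock: 2.1
eef_pos: [0.416, -0.26, 0.2088]
tool_rot: [0.056, 0.998, 0.0, -0.0]
ft_force: [0.2, -0.3, 0.0]
grip_width: 0.0858
[-5.58585629e-01  2.38569169e-01 -7.81575778e-02  1.25521349e+00
  1.38375792e-05 -4.46947541e-01] [ 0.41598474 -0.25997773  0.20882607] [ 5.57900567e-02  9.98442358e-01  2.81660366e-04 -4.97843944e-04]
{'K': array([[333.41850925,   0.        , 279.95778735],
       [  0.        , 333.41850925, 209.96209932],
       [  0.        ,   0.        ,   1.        ]]), 'k1': -0.07131278266575589, 'T': array([[ 1.11058272e-01,  9.60225032e-01,  2.56191234e-01,
         3.50586988e-01],
       [ 9.93813770e-01, -1.07434747e-01, -2.81418913e-02,
        -2.53153466e-01],
       [ 5.01292064e-04,  2.57731766e-01, -9.66216376e-01,
         3.43990450e-01],
       [ 0.00000000e+00,  0.00000000e+00,  0.00000000e+00,
         1.00000000e+00]])}
```

View pics/w1.png

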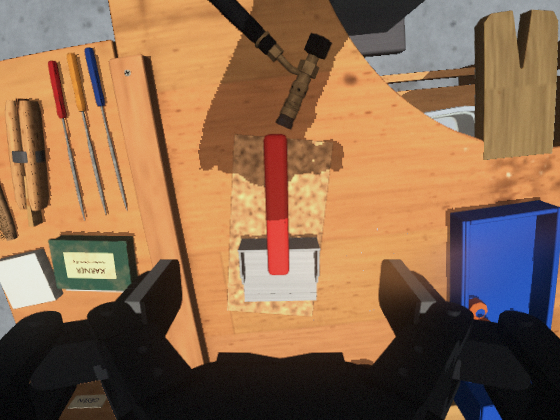

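Run:
```python
from h import *
import pickle;m=pickle.load(open("w1.pkl","rb"))
a=p2w(m,[[275.5,135],[278.5,275]],.092);print(a,np.degrees(np.arctan2(*(a[1]-a[0])[[1,0]])))
b=p2w(m,[[245,301],[317,301]],.0045);print("lip",b)
print(p2w(m,[[234,135],[338,140],[228,313],[311,317]],.003))
```

```text
[[ 0.3599409  -0.25739314  0.092     ]
 [ 0.47262513 -0.26787792  0.092     ]] -5.315819667996826
lip [[ 0.5432912  -0.31476272  0.0045    ]
 [ 0.55247659 -0.23288792  0.0045    ]]
[[ 0.35851924 -0.30026234  0.003     ]
 [ 0.37499816 -0.19686414  0.003     ]
 [ 0.55768637 -0.33700567  0.003     ]
 [ 0.57362333 -0.24142256  0.003     ]]
```

```bash
python3 -m jog '[[[0.003,-0.0025,-0.03,0,0,0.5,0],[0.003,-0.0025,-0.065,0,0,0.5,0],[0.003,-0.0025,-0.1,0,0,0.5,0],[0.003,-0.0025,-0.125,0,0,0.5,0],[0.003,-0.0025,-0.137,0,0,0.5,0],[0.003,-0.0025,-0.137,0,0,0.5,150],[0.003,-0.0025,-0.137,0,0,0.5,255],[0.003,-0.0025,-0.137,0,0,0.5,255],[0.003,-0.0025,-0.137,0,0,0.5,255],[0.003,-0.0025,-0.137,0,0,0.5,255]]]'; python3 -m jog '[[[0,0,0,0,0,0,255],[0,0,0,0,0,0,255],[0,0,0,0,0,0,255],[0,0,0,0,0,0,255]]]'
```

```text
clock: 2.98
eef_pos: [0.4203, -0.2633, 0.0738]
tool_rot: [0.052, 0.999, -0.001, 0.001]
ft_force: [-0.4, -0.5, 0.9]
grip_width: 0.0257
clock: 3.32
eef_pos: [0.42, -0.2632, 0.0734]
tool_rot: [0.052, 0.999, -0.001, 0.001]
ft_force: [-1.2, -0.6, 5.4]
grip_width: 0.017
```

```bash
python3 -m jog '[[[0,0,0.02,0,0,0,255],[0,0,0.045,0,0,0,255],[0,0,0.075,0,0,0,255],[0,0,0.1,0,0,0,255],[0,0.02,0.11,0,0,1,255],[0,0.05,0.11,0,0,2,255],[0.002,0.08,0.11,0,0,3,255],[0.004,0.11,0.11,0,0,4,255],[0.005,0.14,0.11,0,0,5,255],[0.006,0.165,0.11,0,0,6,255]]]'; python3 -m jog '[[[0,0.025,0,0,0,1,255],[0,0.045,0,0,0,1.7,255],[0.001,0.06,0,0,0,1.7,255],[0.001,0.068,0,0,0,1.7,255],[0.001,0.068,0,0,0,1.7,255],[0.001,0.068,0,0,0,1.7,255]]]'
python3 - <<'E'
from h import *
from workcell import bot
import pickle
o=bot.get_obs();print(o['joint_pos'],o['eef_pos'],o['tool_rot'])
t=bot.camera("top");m=bot.camera_model("wrist");im=bot.camera("wrist")
pickle.dump(m,open("w2.pkl","wb"))
a=cv2.resize(t[150:260,260:360],None,fx=4,fy=4,interpolation=cv2.INTER_CUBIC)
b=im[:, :]
cv2.imwrite("pics/top1.png",a);cv2.imwrite("pics/w2.png",im)
c=np.zeros((440,960,3),'uint8');c[:440,:400]=a;c[:420,400:]=b;cv2.imwrite("pics/m2.png",cv2.resize(c,None,fx=.833,fy=.833,interpolation=cv2.INTER_AREA))
E
```

```text
clock: 4.15
eef_pos: [0.4242, -0.0958, 0.1817]
tool_rot: [-0.001, 1.0, 0.0, -0.001]
ft_force: [0.9, 0.3, -1.9]
grip_width: 0.017
clock: 4.65
eef_pos: [0.426, -0.0298, 0.182]
tool_rot: [-0.016, 1.0, -0.0, -0.0]
ft_force: [0.3, -0.6, -2.5]
grip_width: 0.0174
[-6.94401194e-02  1.34258145e-01 -2.81224143e-01  1.15616501e+00
 -6.63013976e-04 -1.00504420e-01] [ 0.42597963 -0.02982411  0.18199906] [-1.55316644e-02  9.99879231e-01 -2.94199843e-04 -4.52086130e-04]
```

View pics/m2.png

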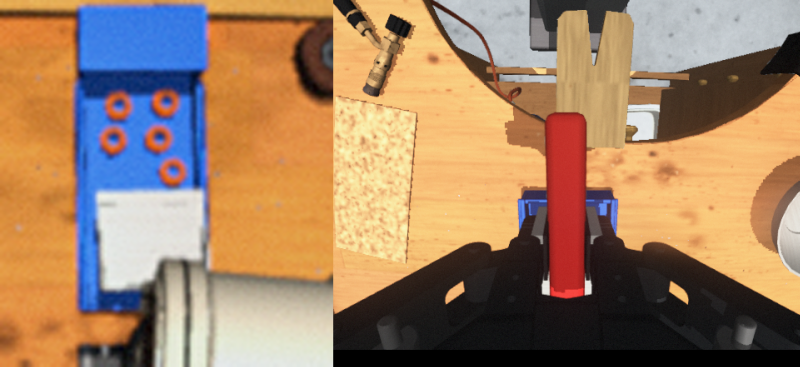

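Run:
```python
from h import *
from workcell import bot
m=bot.camera_model("top")
def q(c,z):
    c=np.array(c,float)/.833; return p2w(m,np.c_[260+(c[:,0]+.5)/4-.5,150+(c[:,1]+.5)/4-.5],z)[:,:2].round(4).tolist()
print("lip",q([(97,193),(203,191)],.113))
print("near rim",q([(78,308)],.034),"hood",q([(79,8),(207,6),(79,71),(206,71)],.08))
print("chips",q([(118,106),(166,103),(113,140),(158,139),(172,172)],.024))
```

```text
lip [[0.549, 0.0159], [0.5519, -0.0658]]
near rim [[0.4619, 0.0269]] hood [[0.7026, 0.0308], [0.7062, -0.0729], [0.6508, 0.0301], [0.6527, -0.0722]]
chips [[0.6326, -0.005], [0.6359, -0.0456], [0.6035, -0.0011], [0.605, -0.0391], [0.5772, -0.051]]
```

```bash
python3 -m jog '[[[0,0,-0.03,0,0,0,255],[0,0,-0.06,0,0,0,255],[0,0,-0.085,0,0,0,255],[0,0,-0.098,0,0,0,255],[0,0,-0.103,0,0,0,255],[0,0,-0.105,0,0,0,255],[0,0,-0.106,0,0,0,255]]]'; python3 -m jog '[[[0,0,-0.001,0,0,0,255],[0,0,-0.002,0,0,0,255],[0,0,-0.002,0,0,0,255]]]'
```

```text
clock: 5.33
eef_pos: [0.4268, -0.0303, 0.0766]
tool_rot: [-0.015, 1.0, -0.0, 0.0]
ft_force: [0.1, -0.2, -2.2]
grip_width: 0.017
clock: 5.58
eef_pos: [0.4271, -0.0298, 0.0751]
tool_rot: [-0.015, 1.0, -0.0, 0.001]
ft_force: [1.1, -1.0, -1.5]
grip_width: 0.0167
```

```bash
python3 -m jog '[[[0,0,-0.001,0,0,0,255],[0,0,-0.0015,0,0,0,255],[0,0,-0.0015,0,0,0,255]]]'
```

```text
clock: 5.83
eef_pos: [0.4271, -0.0298, 0.0745]
tool_rot: [-0.015, 1.0, -0.0, 0.001]
ft_force: [-3.6, -0.5, 8.6]
grip_width: 0.0169
```

```bash
python3 -m jog '[[[0.005,0,0.0005,0,0,0,255],[0.012,0.0004,0.0005,0,0,0,255],[0.02,0.0006,0.0005,0,0,0,255],[0.028,0.0009,0.0005,0,0,0,255],[0.036,0.0011,0.0005,0,0,0,255],[0.044,0.0014,0.0005,0,0,0,255],[0.052,0.0016,0.0005,0,0,0,255],[0.06,0.0019,0.0005,0,0,0,255],[0.068,0.0021,0.0005,0,0,0,255],[0.076,0.0024,0.0005,0,0,0,255]]]'
python3 - <<'E'
from h import *
from workcell import bot
t=bot.camera("top");s=bot.camera("scene")
a=cv2.resize(t[150:230,270:340],None,fx=5,fy=5,interpolation=cv2.INTER_CUBIC)
b=cv2.resize(s[170:250,230:340],None,fx=4,fy=4,interpolation=cv2.INTER_CUBIC)
c=np.zeros((400,790,3),'uint8');c[:,:350]=a;c[:320,350:]=b;cv2.imwrite("pics/m3.png",c)
E
```

```text
clock: 6.67
eef_pos: [0.5031, -0.0273, 0.0747]
tool_rot: [-0.015, 1.0, -0.0, 0.001]
ft_force: [-2.7, 0.3, 6.4]
grip_width: 0.0172
```

View pics/m3.png

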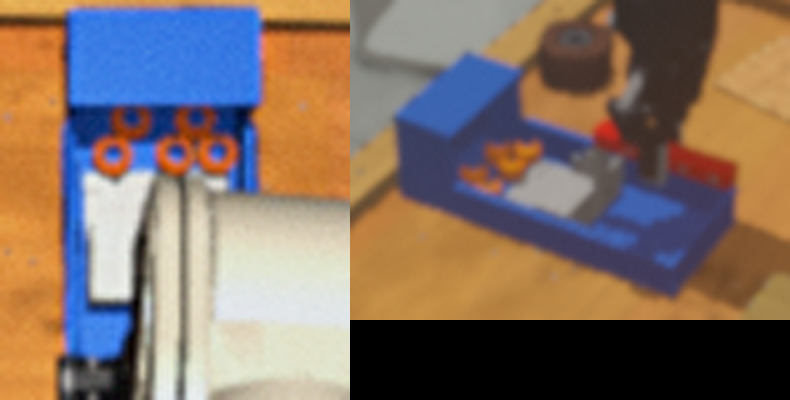

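```bash
python3 -m jog '[[[0.006,0.0002,0,0,0,0,255],[0.012,0.0004,0,0,0,0,255],[0.018,0.0006,0,0,0,0,255],[0.024,0.0008,0,0,0,0,255],[0.03,0.001,0,0,0,0,255],[0.036,0.0012,0,0,0,0,255],[0.041,0.0013,0,0,0,0,255],[0.046,0.0015,0,0,0,0,255]]]';python3 -m jog '[[[0.005,0.0002,0,0,0,0,255],[0.01,0.0004,0,0,0,0,255],[0.014,0.0004,0,0,0,0,255],[0.018,0.0006,0,0,0,0,255],[0.02,0.0006,0,0,0,0,255],[0.02,0.0006,0,0,0,0,255]]]'
python3 - <<'E'
from h import *
from workcell import bot
s=bot.camera("scene")
cv2.imwrite("pics/s4.png",cv2.resize(s[165:255,230:340],None,fx=6,fy=6,interpolation=cv2.INTER_CUBIC))
E
```

```text
clock: 7.43
eef_pos: [0.5477, -0.0258, 0.0748]
tool_rot: [-0.015, 1.0, -0.0, -0.0]
ft_force: [-5.9, -0.7, 9.3]
grip_width: 0.0168
clock: 7.93
eef_pos: [0.5683, -0.0261, 0.0747]
tool_rot: [-0.015, 1.0, -0.001, 0.0]
ft_force: [-3.3, -2.3, 7.4]
grip_width: 0.0167
```

View pics/s4.png

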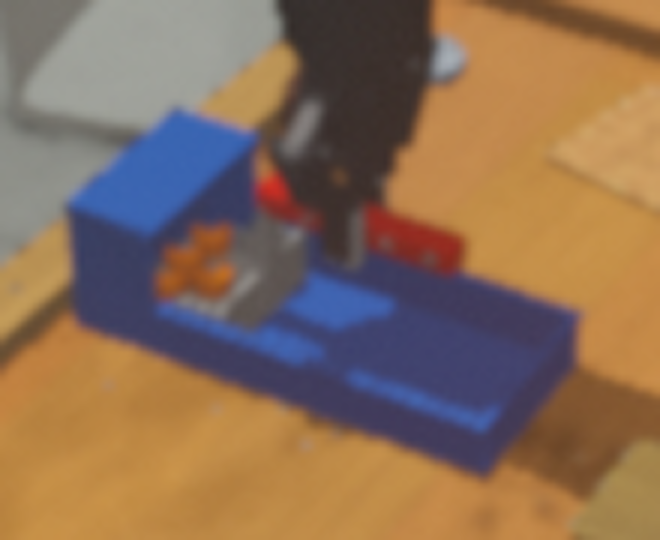

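```bash
python3 -m jog '[[[0.002,0.0001,0,0,0,0,255],[0.004,0.0001,0,0,0,0,255],[0.005,0.0001,0,0,0,0,255],[0.005,0.0001,0,0,0,0,255]]]'; python3 -m jog '[[[-0.0024,0,-0.0013,0,-2,0,255],[-0.0048,0,-0.003,0,-3.8,0,255],[-0.008,-0.0003,-0.003,0,-4,0,255],[-0.012,-0.0004,-0.003,0,-4,0,255],[-0.017,-0.0006,-0.003,0,-4,0,255],[-0.022,-0.0007,-0.003,0,-4,0,255],[-0.027,-0.0008,-0.005,0,-6.5,0,255],[-0.032,-0.001,-0.0065,0,-8,0,255],[-0.037,-0.0012,-0.0085,0,-10,0,255],[-0.037,-0.0012,-0.0085,0,-10,0,255]]]'
python3 - <<'E'
from h import *
from workcell import bot
s=bot.camera("scene")
cv2.imwrite("pics/s5.png",cv2.resize(s[165:255,230:340],None,fx=6,fy=6,interpolation=cv2.INTER_CUBIC))
E
```

```text
clock: 8.32
eef_pos: [0.5691, -0.0261, 0.0748]
tool_rot: [-0.015, 1.0, -0.001, -0.004]
ft_force: [-14.2, -2.8, 16.6]
grip_width: 0.0167
clock: 9.15
eef_pos: [0.5343, -0.0261, 0.0643]
tool_rot: [-0.015, 0.996, -0.001, 0.087]
ft_force: [-2.2, -0.4, 7.8]
grip_width: 0.017
```

View pics/s5.png

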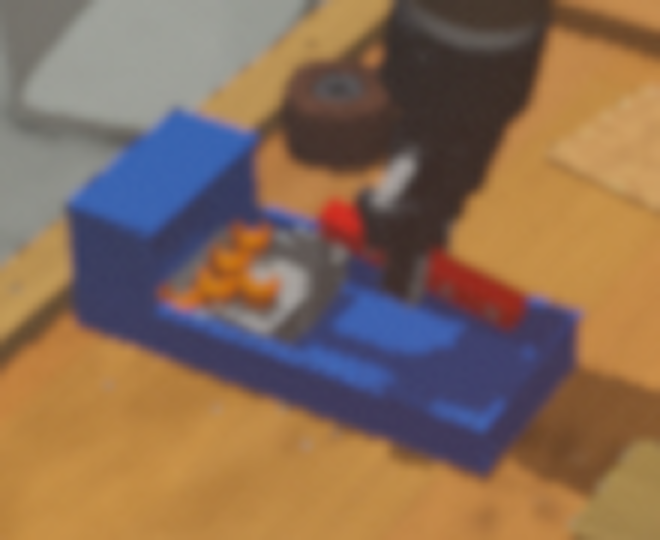

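```bash
python3 -m jog '[[[-0.006,-0.0002,-0.001,0,-3,0,255],[-0.012,-0.0004,-0.003,0,-6,0,255],[-0.018,-0.0006,-0.005,0,-9,0,255],[-0.024,-0.0008,-0.008,0,-12,0,255],[-0.028,-0.001,-0.01,0,-15,0,255],[-0.028,-0.001,-0.008,0,-15,0,255],[-0.028,-0.001,0,0,-15,0,255],[-0.028,-0.001,0.01,0,-15,0,255],[-0.028,-0.001,0.022,0,-15,0,255],[-0.028,-0.001,0.036,0,-15,0,255]]]';  python3 -m jog '[[[0,0,0.014,0,0,0,255],[0,0,0.03,0,0,0,255],[0,0,0.046,0,0,0,255],[0,0,0.062,0,0,0,255],[0,0,0.075,0,0,0,255],[0,0,0.085,0,0,0,255],[0,0,0.09,0,0,0,255],[0,0,0.09,0,0,0,255]]]'
python3 - <<'E'
from h import *
from workcell import bot
print(bot.get_obs()['joint_pos'])
s=bot.camera("scene");t=bot.camera("top")
a=cv2.resize(s[135:255,230:350],None,fx=4,fy=4,interpolation=cv2.INTER_CUBIC)
b=cv2.resize(t[140:240,260:340],None,fx=4,fy=4,interpolation=cv2.INTER_CUBIC)
c=np.zeros((480,800,3),'uint8');c[:,:480]=a;c[:400,480:]=b;cv2.imwrite("pics/m6.png",c)
E
```

```text
clock: 10.03
eef_pos: [0.508, -0.0272, 0.1005]
tool_rot: [-0.015, 0.977, -0.003, 0.214]
ft_force: [0.3, 0.6, -3.2]
grip_width: 0.0167
clock: 10.7
eef_pos: [0.5096, -0.0273, 0.1925]
tool_rot: [-0.015, 0.976, -0.003, 0.217]
ft_force: [-0.0, 0.4, -3.3]
grip_width: 0.0172
[-0.0708053  -0.00840341 -0.51215176  0.63073751  0.02986832 -0.09476818]
```

View pics/m6.png

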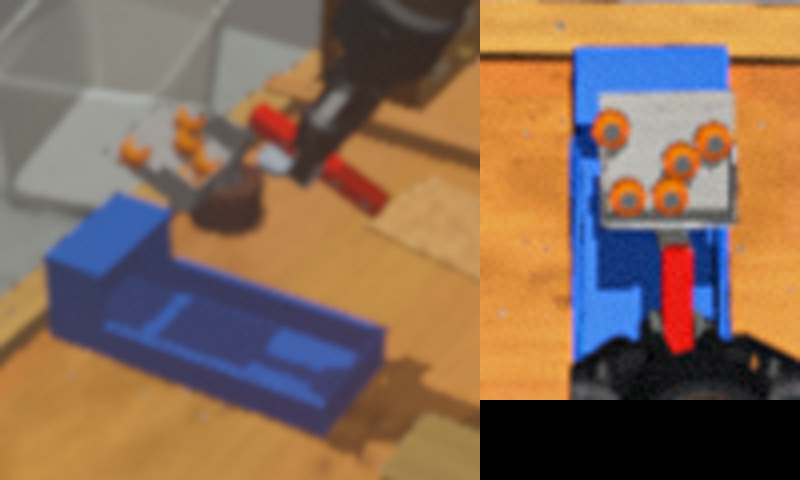

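```bash
python3 -m jog '[[[0,0,0,0.6,-0.6,0,255],[0,0,0,1.4,-1.4,0,255],[0,0,0,2.4,-2.4,0,255],[0,0,0,3.4,-3.4,0,255],[0,0,0,4.4,-4.4,0,255],[0,0,0,5.4,-5.4,0,255],[0,0,0,6.4,-6.4,0,255],[0,0,0,7.4,-7.4,0,255],[0,0,0,8,-8,0,255],[0,0,0,8,-8,0,255]]]';  python3 - <<'E'
from h import *
from workcell import bot
print(bot.get_obs()['joint_pos'])
s=bot.camera("scene");t=bot.camera("top")
a=cv2.resize(s[115:235,230:350],None,fx=4,fy=4,interpolation=cv2.INTER_CUBIC)
b=cv2.resize(t[140:240,260:340],None,fx=4,fy=4,interpolation=cv2.INTER_CUBIC)
c=np.zeros((480,800,3),'uint8');c[:,:480]=a;c[:400,480:]=b;cv2.imwrite("pics/m7.png",c)
E
```

```text
clock: 11.63
eef_pos: [0.5073, -0.0278, 0.1901]
tool_rot: [0.001, 0.957, 0.064, 0.284]
ft_force: [-0.0, -0.5, -3.5]
grip_width: 0.0169
[-0.18179183 -0.06185856 -0.65265782  0.42662785  0.21949028 -0.11643474]
```

View pics/m7.png

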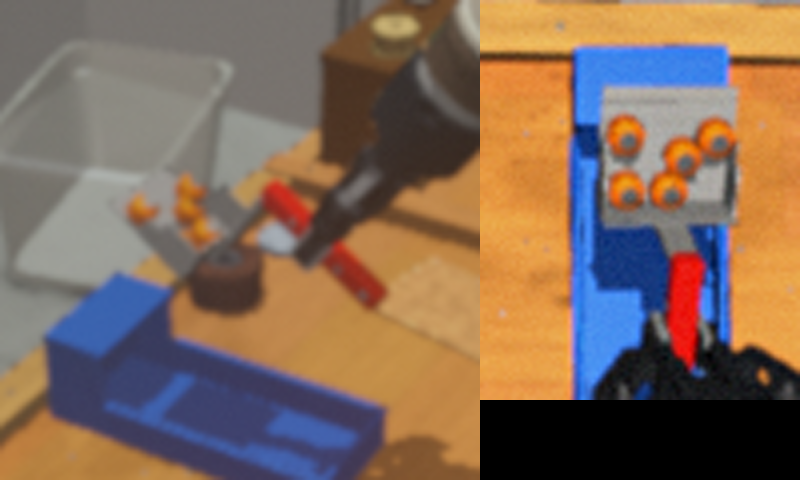

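```bash
cat >> h.py <<'E'
from scipy.spatial.transform import Rotation as R
def tool(yaw,th): return R.from_euler('z',yaw,degrees=True)*R.from_euler('y',th,degrees=True)*R.from_quat([0,1,0,0])
def goto(o,yaw,th,lip):
    """shift + rotvec(deg) to put the lip at world point lip, at yaw / nose-down th"""
    t=tool(yaw,th); off=(t*R.from_quat([0,1,0,0]).inv()).apply([.1245,0,-.0704])
    return (np.array(lip)-off-o['eef_pos']).round(4),(t*R.from_quat(o['tool_rot']).inv()).as_rotvec(degrees=True).round(2)
E
python3 - <<'E'
from h import *
from workcell import bot
o=bot.get_obs(); lip=np.array([.4814,.2746,0])*(.539/.5542)
print(goto(o,29.7,-30,lip+[0,0,.2]))
E
```

```text
(array([-0.1641,  0.2238,  0.008 ]), array([-7.71,  1.21, 27.86]))
```

```bash
python3 -m jog '[[[-0.0016,0.0022,0,0,0,0.3,255],[-0.005,0.007,0,-0.2,0,0.8,255],[-0.01,0.0135,0,-0.5,0.1,1.7,255],[-0.016,0.0215,0,-0.8,0.1,2.7,255],[-0.022,0.03,0,-1.1,0.2,3.8,255],[-0.0285,0.039,0,-1.4,0.2,4.9,255],[-0.035,0.048,0,-1.7,0.3,6,255],[-0.0415,0.057,0,-2,0.3,7.1,255],[-0.048,0.0655,0,-2.3,0.4,8.2,255],[-0.0547,0.0746,0.002,-2.57,0.4,9.29,255]]]'; python3 -m jog '[[[-0.0065,0.009,0,-0.3,0,1.1,255],[-0.013,0.018,0,-0.6,0.1,2.2,255],[-0.0195,0.0265,0,-0.9,0.1,3.3,255],[-0.026,0.0355,0,-1.2,0.2,4.4,255],[-0.0325,0.0445,0,-1.5,0.2,5.5,255],[-0.039,0.053,0,-1.8,0.3,6.6,255],[-0.0455,0.062,0,-2.1,0.3,7.7,255],[-0.052,0.071,0,-2.4,0.4,8.8,255],[-0.058,0.079,0,-2.7,0.4,9.9,255],[-0.064,0.087,0.002,-3,0.5,10.9,255]]]'; python3 -m jog '[[[-0.0065,0.009,0,-0.3,0,1.1,255],[-0.013,0.018,0,-0.6,0.1,2.2,255],[-0.0195,0.0265,0,-0.9,0.1,3.3,255],[-0.026,0.0355,0,-1.2,0.2,4.4,255],[-0.0325,0.044,0,-1.5,0.2,5.4,255],[-0.038,0.052,0,-1.7,0.3,6.4,255],[-0.042,0.0575,0,-1.9,0.3,7.1,255],[-0.0445,0.061,0,-2.1,0.3,7.5,255],[-0.0454,0.0622,0.002,-2.1,0.3,7.67,255],[-0.0454,0.0622,0.002,-2.1,0.3,7.67,255]]]';python3 - <<'E'
from h import *
from workcell import bot
o=bot.get_obs();print(o['joint_pos'],o['eef_pos']); lip=np.array([.4814,.2746,0])*(.539/.5542)
for th,z in((-25,.115),(-10,.085),(5,.068),(20,.058),(35,.052),(50,.05),(65,.05)): print(th,goto(o,29.7,th,lip+[0,0,z]))
s=bot.camera("scene");t=bot.camera("top")
a=cv2.resize(s[150:320,200:320],None,fx=3,fy=3,interpolation=cv2.INTER_CUBIC)
b=cv2.resize(t[150:290,150:260],None,fx=3.5,fy=3.5,interpolation=cv2.INTER_CUBIC)
c=np.zeros((510,750,3),'uint8');c[:,:360]=a;c[:490,360:745]=b;cv2.imwrite("pics/m8.png",c)
E
```

```text
clock: 12.57
eef_pos: [0.4526, 0.0483, 0.1925]
tool_rot: [-0.084, 0.956, 0.065, 0.274]
ft_force: [0.2, 0.4, -3.7]
grip_width: 0.0168
clock: 13.4
eef_pos: [0.3885, 0.1351, 0.1945]
tool_rot: [-0.181, 0.946, 0.066, 0.261]
ft_force: [0.1, -0.1, -3.1]
grip_width: 0.0166
clock: 14.23
eef_pos: [0.3442, 0.197, 0.1973]
tool_rot: [-0.248, 0.933, 0.067, 0.251]
ft_force: [1.1, -0.1, -2.7]
grip_width: 0.0172
[ 5.19074703e-01 -3.21692748e-01 -7.85495278e-01  5.82205203e-01
  9.11611812e-04 -5.78156173e-04] [0.3442007  0.19696376 0.19728016]
-25 (array([ 0.0001, -0.0005, -0.0711]), array([-2.54,  4.39, -0.09]))
-10 (array([ 0.0069,  0.0033, -0.0646]), array([-9.98, 17.41, -0.09]))
5 (array([ 0.0216,  0.0117, -0.0483]), array([-17.42,  30.43,  -0.08]))
20 (array([ 0.0433,  0.0241, -0.0305]), array([-24.87,  43.46,  -0.08]))
35 (array([ 0.0705,  0.0396, -0.0162]), array([-32.31,  56.48,  -0.07]))
50 (array([ 0.1013,  0.0572, -0.0067]), array([-3.975e+01,  6.950e+01, -6.000e-02]))
65 (array([ 0.1337,  0.0756, -0.0047]), array([-4.719e+01,  8.253e+01, -5.000e-02]))
```

View pics/m8.png

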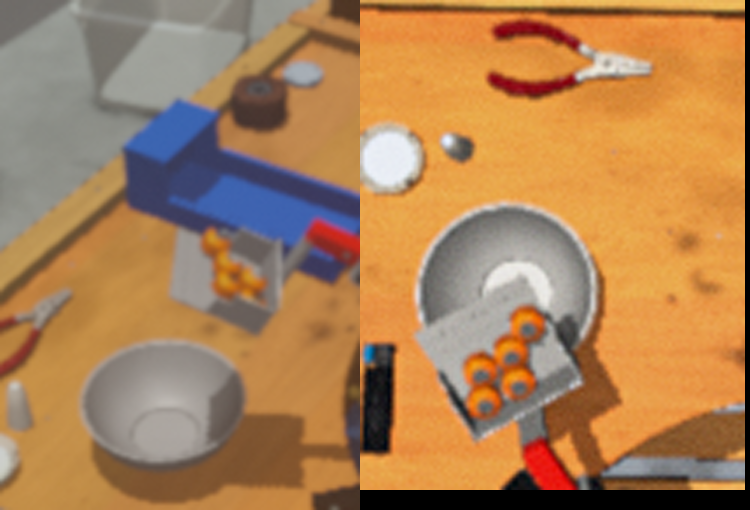

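Run:
```python
from h import *
from workcell import bot
m=bot.camera_model("top")
p=lambda x,y:(150+(x-360+.5)/3.5-.5,150+(y+.5)/3.5-.5)
print(p2w(m,[p(418,336),p(530,278)],.2), np.array([.4814,.2746])*(.539/.5542))
```

```text
[[0.4467996  0.30119282 0.2       ]
 [0.48606729 0.22923708 0.2       ]] [0.46819668 0.26706857]
```

```bash
python3 -m jog '[[[0,0,-0.006,0,0,0,255],[0,0,-0.018,0,0,0,255],[0,0,-0.032,-0.5,0.9,0,255],[0,0,-0.046,-1,1.8,0,255],[0,0,-0.059,-1.5,2.7,0,255],[0,-0.0005,-0.068,-2.2,3.8,0,255],[0.001,0,-0.071,-3.5,6,0,255],[0.003,0.001,-0.069,-5.5,9.7,0,255],[0.005,0.002,-0.067,-7.7,13.5,0,255],[0.0069,0.0033,-0.0646,-9.98,17.41,0,255]]]'; python3 -m jog '[[[0.0035,0.002,0.0035,-1.8,3.2,0,255],[0.007,0.004,0.0075,-3.7,6.5,0,255],[0.011,0.006,0.012,-5.6,9.8,0,255],[0.0147,0.0084,0.0163,-7.44,13.02,0,255],[0.02,0.0115,0.021,-9.3,16.3,0,255],[0.0255,0.0145,0.0255,-11.2,19.6,0,255],[0.031,0.0175,0.03,-13,22.8,0,255],[0.0364,0.0208,0.0341,-14.89,26.05,0,255],[0.0364,0.0208,0.0341,-14.89,26.05,0,255]]]';python3 - <<'E'
from h import *
from workcell import bot
o=bot.get_obs();print(o['joint_pos'])
lip=np.array([.4814,.2746,0])*(.539/.5542)
for th,z in((20,.058),(35,.052),(50,.05),(65,.05)): print(th,goto(o,29.7,th,lip+[0,0,z]))
E
```

```text
clock: 15.17
eef_pos: [0.3514, 0.1994, 0.132]
tool_rot: [-0.255, 0.963, 0.022, 0.082]
ft_force: [1.4, 0.6, -3.1]
grip_width: 0.0168
clock: 15.92
eef_pos: [0.3909, 0.222, 0.1637]
tool_rot: [-0.252, 0.952, -0.045, -0.169]
ft_force: [1.5, 0.7, -4.7]
grip_width: 0.0168
[ 5.16863813e-01  4.67314360e-01  6.82066900e-02  1.52260107e+00
 -5.44060879e-04 -9.11412378e-04]
20 (array([-0.0034, -0.001 ,  0.0031]), array([ 0.06, -0.09,  0.03]))
35 (array([0.0238, 0.0146, 0.0174]), array([-7.37, 12.94,  0.02]))
50 (array([0.0547, 0.0322, 0.0269]), array([-1.480e+01,  2.598e+01,  2.000e-02]))
65 (array([0.087 , 0.0506, 0.0289]), array([-2.222e+01,  3.901e+01,  2.000e-02]))
```

```bash
python3 -m jog '[[[0.0025,0.0015,0.0015,-0.75,1.3,0,255],[0.005,0.003,0.003,-1.5,2.6,0,255],[0.0075,0.0045,0.0045,-2.2,3.9,0,255],[0.01,0.006,0.006,-3,5.2,0,255],[0.0127,0.0075,0.0073,-3.7,6.5,0,255],[0.0155,0.009,0.0087,-4.5,7.8,0,255],[0.018,0.0105,0.01,-5.2,9.1,0,255],[0.021,0.012,0.0115,-5.9,10.4,0,255],[0.024,0.0138,0.0128,-6.7,11.7,0,255],[0.0272,0.0156,0.0143,-7.43,13.03,0,255]]]'; python3 -m jog '[[[0.003,0.0017,0.001,-0.75,1.3,0,255],[0.006,0.0035,0.002,-1.5,2.6,0,255],[0.009,0.005,0.003,-2.2,3.9,0,255],[0.012,0.007,0.004,-3,5.2,0,255],[0.015,0.0087,0.005,-3.7,6.5,0,255],[0.018,0.0105,0.006,-4.5,7.8,0,255],[0.021,0.012,0.007,-5.2,9.1,0,255],[0.0245,0.014,0.008,-5.9,10.4,0,255],[0.0277,0.0158,0.009,-6.7,11.7,0,255],[0.0309,0.0176,0.0095,-7.43,13.03,0,255]]]';python3 - <<'E'
from h import *
from workcell import bot
o=bot.get_obs();print(o['joint_pos'])
lip=np.array([.4814,.2746,0])*(.539/.5542)
for th,z in((50,.05),(65,.05)): print(th,goto(o,29.7,th,lip+[0,0,z]))
s=bot.camera("scene");t=bot.camera("top")
a=cv2.resize(s[220:330,190:320],None,fx=4,fy=4,interpolation=cv2.INTER_CUBIC)
b=cv2.resize(t[190:280,150:220],None,fx=4,fy=4,interpolation=cv2.INTER_CUBIC)
c=np.zeros((440,800,3),'uint8');c[:,:520]=a;c[:360,520:]=b;cv2.imwrite("pics/m9.png",c)
E
```

```text
clock: 16.75
eef_pos: [0.4156, 0.2363, 0.18]
tool_rot: [-0.244, 0.922, -0.077, -0.29]
ft_force: [-0.2, 0.8, -1.3]
grip_width: 0.0168
clock: 17.58
eef_pos: [0.4213, 0.2397, 0.1694]
tool_rot: [-0.234, 0.882, -0.105, -0.394]
ft_force: [1.8, 1.0, 2.6]
grip_width: 0.0171
[ 5.17755600e-01  9.47697194e-01  6.83422353e-01  2.14714673e+00
 -7.15468134e-04 -6.33477307e-04]
50 (array([0.0242, 0.0144, 0.0213]), array([-0.91,  1.59, -0.02]))
65 (array([0.0566, 0.0329, 0.0232]), array([-8.34, 14.62, -0.02]))
```

View pics/m9.png

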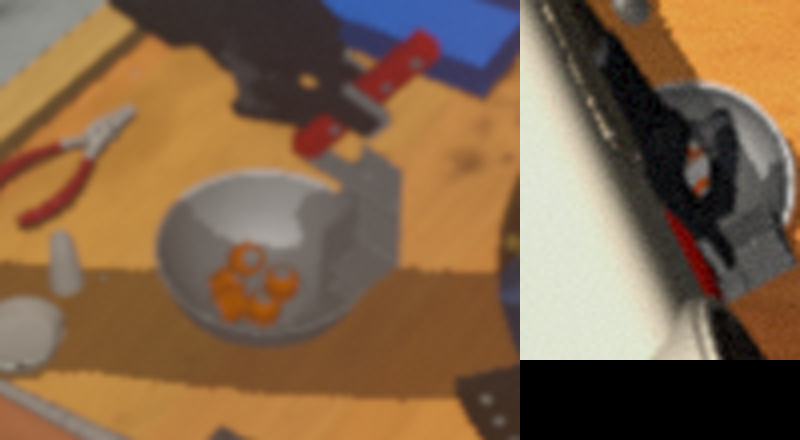

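```bash
python3 -m jog '[[[0,0,0.01,0,0,0,255],[0,0,0.025,0,0,0,255],[0,0,0.045,2,-3.5,0,255],[0,0,0.065,4,-7,0,255],[0,0,0.085,6,-11,0,255],[0,0,0.1,9,-16,0,255],[0,0,0.1,12,-21,0,255],[0,0,0.1,15,-26,0,255],[0,0,0.1,18,-31.5,0,255],[0,0,0.1,21,-37,0,255]]]';python3 - <<'E'
from h import *
from workcell import bot
o=bot.get_obs();print(o['joint_pos'])
# original scoop pose on mat: TCP (.420,-.2632,.0734), yaw -5.9; lip there:
off=R.from_euler('z',-5.9,degrees=True).apply([.1245,0,-.0704])
lip=np.array([.42,-.2632,.0734])+off
print(goto(o,-5.9,0,lip+[-0.02,0,.11]))
cv2.imwrite("pics/s10.png",cv2.resize(bot.camera("scene")[150:330,180:340],None,fx=3.5,fy=3.5,interpolation=cv2.INTER_CUBIC))
E
```

```text
clock: 18.52
eef_pos: [0.4207, 0.2396, 0.2713]
tool_rot: [-0.256, 0.966, -0.013, -0.044]
ft_force: [0.1, 1.0, -2.3]
grip_width: 0.0171
[ 5.18805804e-01  2.71128135e-01  1.24044891e-01  1.51537427e+00
 -1.58978100e-03  6.39617847e-04]
(array([-0.0207, -0.5028, -0.0879]), array([  1.19,  -5.2 , -35.57]))
```

```bash
python3 -m jog '[[[0,-0.01,0,0,-0.5,-1,255],[0,-0.03,0,0,-1,-2.5,255],[-0.002,-0.055,0,0,-1.5,-4,255],[-0.003,-0.085,0,0.1,-2,-6,255],[-0.004,-0.115,0,0.2,-2.3,-8,255],[-0.006,-0.145,0,0.3,-2.5,-10,255],[-0.007,-0.175,0,0.4,-2.6,-12,255],[-0.008,-0.205,-0.005,0.5,-2.6,-14,255],[-0.009,-0.235,-0.01,0.5,-2.6,-16,255],[-0.0105,-0.265,-0.02,0.6,-2.6,-17.8,255]]]'; python3 -m jog '[[[0,-0.03,-0.01,0,-0.3,-2,255],[0,-0.06,-0.02,0,-0.6,-4,255],[-0.002,-0.09,-0.03,0,-1,-6,255],[-0.003,-0.12,-0.04,0.1,-1.3,-8,255],[-0.004,-0.15,-0.05,0.2,-1.7,-10,255],[-0.006,-0.18,-0.055,0.3,-2,-12,255],[-0.007,-0.205,-0.06,0.4,-2.3,-14,255],[-0.01,-0.225,-0.064,0.5,-2.5,-16,255],[-0.0105,-0.237,-0.068,0.6,-2.6,-17.8,255],[-0.0105,-0.237,-0.068,0.6,-2.6,-17.8,255]]]'
python3 - <<'E'
from h import *
from workcell import bot
o=bot.get_obs();print(o['eef_pos'],o['tool_rot'],o['ft_torque'])
off=R.from_euler('z',-5.9,degrees=True).apply([.1245,0,-.0704])
lip=np.array([.40,-.2632,.0734])+off
print(goto(o,-5.9,0,lip))
t=bot.camera("top"); t0=cv2.imread("pics/top0.png")
# bowl centre now vs start, chips in bowl
for im in (t0,t):
    b=im[190:275,150:235]; h=cv2.cvtColor(b,cv2.COLOR_BGR2HSV); m=(h[...,1]<70).astype('uint8')
    n,l,s,c=cv2.connectedComponentsWithStats(m); i=1+s[1:,4].argmax(); cnt=max(cv2.findContours((l==i).astype('uint8'),0,2)[0],key=len)
    e=cv2.minEnclosingCircle(cnt)[0]; g=((h[...,0]<12)&(h[...,1]>170)&(h[...,2]>150)).astype('uint8')
    yy,xx=np.nonzero(g); near=np.hypot(xx-e[0],yy-e[1])<24; print("bowl",e,"orange px in bowl",near.sum())
    tr=cv2.cvtColor(im[150:250,280:325],cv2.COLOR_BGR2HSV); print("tray orange",((tr[...,0]<12)&(tr[...,1]>170)&(tr[...,2]>150)).sum())
E
```

```text
clock: 19.4
eef_pos: [0.4119, -0.027, 0.2507]
tool_rot: [-0.102, 0.994, -0.007, -0.026]
ft_force: [0.9, 0.2, -1.4]
grip_width: 0.0168
clock: 20.23
eef_pos: [0.4001, -0.2646, 0.1806]
tool_rot: [0.054, 0.999, 0.001, -0.005]
ft_force: [-0.7, 0.4, -2.8]
grip_width: 0.0169
[ 0.40005208 -0.26458579  0.18061014] [ 5.43439237e-02  9.98509427e-01  6.93359202e-04 -5.01819179e-03] [-0.00098762  0.16611179 -0.02776817]
(array([-1.000e-04,  1.400e-03, -1.072e-01]), array([-0.11, -0.57,  0.33]))
bowl (41.57917022705078, 43.4390983581543) orange px in bowl 0
tray orange 84
bowl (41.5, 43.5) orange px in bowl 46
tray orange 7
```

```bash
python3 -m jog '[[[0,0.001,-0.03,0,-0.6,0,255],[0,0.001,-0.06,0,-0.6,0,255],[0,0.001,-0.085,0,-0.6,0,255],[0,0.001,-0.097,0,-0.6,0,255],[0,0.001,-0.102,0,-0.6,0,255],[0,0.001,-0.104,0,-0.6,0,255],[0,0.001,-0.1055,0,-0.6,0,255],[0,0.001,-0.1055,0,-0.6,0,255]]]'; python3 -m jog '[[[0,0,-0.0005,0,0,0,255],[0,0,-0.001,0,0,0,255],[0,0,-0.001,0,0,0,255]]]';python3 -c "
from workcell import bot;print(bot.get_obs()['ft_torque'])"
```

```text
clock: 20.95
eef_pos: [0.4014, -0.2611, 0.0772]
tool_rot: [0.051, 0.999, 0.0, 0.003]
ft_force: [1.1, 0.2, -2.7]
grip_width: 0.0167
clock: 21.2
eef_pos: [0.4008, -0.2612, 0.0759]
tool_rot: [0.052, 0.999, 0.0, 0.002]
ft_force: [0.5, 0.4, -2.2]
grip_width: 0.0166
[ 0.01419464  0.12360828 -0.07574481]
```

```bash
python3 -m jog '[[[0,0,-0.0005,0,0,0,255],[0,0,-0.001,0,0,0,255],[0,0,-0.0015,0,0,0,255],[0,0,-0.0015,0,0,0,255]]]'; python3 -m jog '[[[0,0,-0.0005,0,0,0,255],[0,0,-0.001,0,0,0,255],[0,0,-0.001,0,0,0,255]]]';python3 -c "
from workcell import bot;print(bot.get_obs()['ft_torque'])"
```

```text
clock: 21.53
eef_pos: [0.4004, -0.261, 0.0738]
tool_rot: [0.052, 0.999, 0.0, 0.002]
ft_force: [-0.0, 0.3, -0.9]
grip_width: 0.0168
clock: 21.78
eef_pos: [0.4003, -0.2611, 0.0736]
tool_rot: [0.052, 0.999, 0.0, 0.002]
ft_force: [-3.2, 1.3, 6.6]
grip_width: 0.0172
[ 0.1699811   0.57775364 -0.01035049]
```

Contact at the same height as at pick-up. Release and retreat straight up.

```bash
python3 -m jog '[[[0,0,0.0005,0,0,0,200],[0,0,0.0005,0,0,0,120],[0,0,0.0005,0,0,0,0],[0,0,0.0005,0,0,0,0],[0,0,0.0005,0,0,0,0],[0,0,0.0005,0,0,0,0],[0,0,0.0005,0,0,0,0],[0,0,0.0005,0,0,0,0],[0,0,0.01,0,0,0,0],[0,0,0.025,0,0,0,0]]]'; python3 -m jog '[[[0,0,0.02,0,0,0,0],[0,0,0.05,0,0,0,0],[0,0,0.08,0,0,0,0],[0,0,0.11,0,0,0,0],[0,0,0.11,0,0,0,0],[0,0,0.11,0,0,0,0]]]'
python3 - <<'E'
from h import *
from workcell import bot
m=bot.camera_model("wrist");im=bot.camera("wrist");cv2.imwrite("pics/w11.png",im)
h=cv2.cvtColor(im,cv2.COLOR_BGR2HSV); r=(((h[...,0]<5)|(h[...,0]>174))&(h[...,1]>170)&(h[...,2]>70)).astype('uint8')
n,l,s,c=cv2.connectedComponentsWithStats(r)
i=1+s[1:,4].argmax();print(s[i],c[i])
u,v,w,hh,_=s[i]
a=p2w(m,[[c[i][0],v],[c[i][0],v+hh]],.092);print(a,"len at z .092 (true .114):",np.linalg.norm(a[1]-a[0]))
print(p2w(m,[[u,v+hh/2],[u+w,v+hh/2]],.092))
o=cv2.imread("pics/w1.png");h=cv2.cvtColor(o,cv2.COLOR_BGR2HSV); r=(((h[...,0]<5)|(h[...,0]>174))&(h[...,1]>170)&(h[...,2]>70)).astype('uint8')
n,l,s,c=cv2.connectedComponentsWithStats(r); i=1+s[1:,4].argmax();print("at start",s[i],c[i])
E
python3 -m jog '[[[0,0,0,0,0,0,0],[0,0,0,0,0,0,0]]]'
```

```text
clock: 22.62
eef_pos: [0.3992, -0.2602, 0.097]
tool_rot: [0.052, 0.999, 0.001, 0.0]
ft_force: [-0.3, -0.4, 0.0]
grip_width: 0.0852
clock: 23.12
eef_pos: [0.4017, -0.2618, 0.2104]
tool_rot: [0.052, 0.999, -0.001, 0.004]
ft_force: [-0.4, 0.0, -0.1]
grip_width: 0.0855
[ 269  125   24  141 2996] [280.80273698 193.31008011]
[[ 0.34000122 -0.25539077  0.092     ]
 [ 0.45264926 -0.2669815   0.092     ]] len at z .092 (true .114): 0.11324277824936003
[[ 0.39221903 -0.26999872  0.092     ]
 [ 0.39413618 -0.25142205  0.092     ]]
at start [ 264  134   25  141 3012] [276.4252988  202.75730412]
clock: 23.33
eef_pos: [0.3996, -0.2604, 0.2064]
tool_rot: [0.052, 0.999, 0.001, 0.001]
ft_force: [-0.2, -0.2, 0.1]
grip_width: 0.0857
```

```bash
python3 -c "
from workcell import bot;print(bot.job_done())"
```

```text
the job is handed in; nothing more can be done
None
```

The scoop lifted all five chips out of the tray. I tipped them from low over the bowl and put the scoop back on the cork mat. The job was handed in at about 23 s on the robot's clock, out of the 64 s allowed.

**What the last checks showed:**
- **Chips:** the last picture I could view, taken during tipping, showed what looked like five chips lying in the bowl.
- **Bowl:** its centre stayed within 0.1 pixel of where it was at the start. While tipping I felt about 2.6 N, possibly a light touch of the pan on the rim.
- **Scoop:** the handle measured 113 mm long at its starting height and looked the same size as at the start, so the scoop is standing level. The pan's middle is about 23 mm from the mat's centre.
- **Gripper:** open and clear, with no force on it.

**What did not go to plan or was not checked:**
- **Tipping angle:** joint 4 reached its limit at about 48° of tip, so the pan hung lower than planned. The chips had already left the scoop.
- **Pictures:** I reached the 12-picture limit, so the final checks were done by image code instead of by eye.
- **Tray:** that code still found 7 orange pixels in the tray (84 before). I took these as noise because five chips had been seen in the scoop.
- **Bystanders:** I did not measure the felt block, lighter and jar lid again at the end. The arm stayed clear of them by plan.

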